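# Prove a sleeve on the gauge pin and hold its bore to the light

### The job

Of the two steel sleeves standing in the pocket block, draw out the one whose bore fits over the gauge pin and slide it fully down onto the pin, square on the gauge's shoulder, to prove the fit. Then draw it off again, raise it well clear of everything (its lower end at least 15 cm above the bench), tip it about 45 degrees so that its lower mouth is turned away from the robot, towards the windows straight ahead beyond the bench, and finish while still holding it there, steady. The other sleeve must be standing in its own pocket at the end, and the other things near the work are to be left alone.

Things in the scene. Friction and masses are not known exactly. Their poses are not given: they have to be found in the camera images.
- sleeve_wide: steel sleeve (plain tube) with the wide bore, the one that fits the gauge pin: outside diameter 36 mm, bore 22.6 mm, 65 mm long, about 0.2 kg. Origin at the centre of its lower end, z along its axis towards its upper end. At the start it stands in one of the two pockets of the block (which one varies), its lower 20 mm sunk in the pocket, its upper 45 mm free.
- sleeve_narrow: steel sleeve of the same outside (diameter 36 mm, 65 mm long) but with a narrow bore of 15 mm, which does not go over the gauge pin. Origin at the centre of its lower end, z up its axis. It stands in the other pocket.
- pocket_block: fixed aluminium block 74 mm (x) by 184 mm (y) by 30 mm high with two round pockets 38 mm in diameter and 20 mm deep, centred at y = +55 and -55 mm on its own y axis. Origin at the centre of its underside. Its place and yaw vary.
- gauge: fixed fit gauge: a round dark steel foot 88 mm in diameter and 10 mm high with a raised round shoulder 52 mm in diameter whose flat top is 15 mm above the bench; from it rises an upright round steel pin of 20 mm diameter, whose top is 57 mm above the bench (the last 10 mm taper to 11 mm diameter). Origin at the centre of the foot's underside, on the pin's axis. Its place varies.
- gauge_seat (a point): point on the pin's axis at the level of the shoulder's flat top (15 mm above the bench): the lower end of a fully seated sleeve is here.
- to_window (a point): no thing, but a fixed mark of direction (its position does not matter): its z axis leans 45 degrees from upright back towards the robot (-x). The windows lie straight ahead beyond the bench (+x). A sleeve held as asked has its z axis (lower to upper end) along this axis, so that its lower mouth looks towards +x and 45 degrees down; any roll about its own axis is fine
- oil_bottle: upright oil bottle, 45 mm in diameter, 158 mm high; bystander. Origin at the centre of its underside.
- caliper: caliper lying flat on the bench, 56 x 206 x 9 mm; bystander. Origin at the centre of its underside.
- cover: round zinc cover lying open side up, 57 mm in diameter, 17 mm high; bystander. Origin at the centre of its underside.

How it is judged:
On the way, in this order (a step that is already met when the one before it is completed fails the run):
1. the wide-bored sleeve is fully down on the gauge pin, square on the shoulder (horizontal distance between sleeve_wide and gauge_seat below 0.004 m and z of sleeve_wide in the frame of gauge_seat below 0.003 m and angle between sleeve_wide's own z axis and vertical below 0.08 rad), for 0.2 s.
2. the sleeve is off the pin, raised, and tipped in the gripper (height (world z) of sleeve_wide above 0.14 m and angle between sleeve_wide's own z axis and vertical above 0.52 rad and contact force between sleeve_wide and the fingers above 1 N), for 0.2 s.
At the end, for the whole second after the job is handed in: The wide-bored sleeve is held still in the fingers, lower end over 0.14 m above the bench, axis tipped 30 to 60 degrees, lower mouth turned to the windows (axis within 0.5 rad of to_window); the narrow-bored sleeve stands upright in its pocket, within 12 mm of its start (all of step 2 and angle between sleeve_wide's own z axis and vertical below 1.05 rad and angle between the z axis of sleeve_wide and the z axis of to_window, either way round below 0.5 rad and linear speed of sleeve_wide below 0.03 m/s and angular speed of sleeve_wide below 0.2 rad/s and distance of sleeve_narrow from where it was at the start of the episode below 0.012 m and angle between sleeve_narrow's own z axis and vertical below 0.15 rad); the arm keeps its last pose, push and grip.
It fails at once if the oil bottle is pushed or tipped (distance of oil_bottle from where it was at the start of the episode above 0.02 m or angle between oil_bottle's own z axis and vertical above 0.3 rad).
It fails at once if the caliper is disturbed (distance of caliper from where it was at the start of the episode above 0.02 m).
It fails at once if the cover is disturbed (distance of cover from where it was at the start of the episode above 0.02 m).
It also fails if it takes over 40 s, if anything falls off the work surface, if the arm or the gripper's body presses on something with over 40 N, if the wrist force passes 120 N, or if a joint passes its speed limit or range.

### The arm

A 6-joint arm with a two-finger parallel gripper is mounted at the origin on a cart in front of the work surface, level with it; the furniture and walls round the work are solid. World frame = base frame: x ahead of the robot, y to its left, z up, the work surface at z = 0. Lengths are in m, angles in rad, forces in N, time in s.
With the tool pointing down it reaches from about 0.35 to 0.775 m from the base axis. Payload 7.3 kg.
Tool frame: the origin (TCP) lies on the mounting face of the last link; the fingertips stand 178 mm ahead of it and the grasp point (between the pads) lies 159 mm ahead of it (robot.grip_depth is the distance from the TCP to the grasp point, in m); z points along the fingers, y is the line along which they close (so a half turn about z gives the same grasp; the last joint's range is limited). The gripper opens to 92 mm and grips with 3 to 60 N. Pads are 19 mm wide; open, the fingers measure 130 mm over their backs; the gripper's body (75 mm by 190 mm) begins 47 mm behind the grasp point.
Start: joints at [1.047, 0.342, 1.524, -0, 1.275, -0.146], TCP at [0.194, 0.488, 0.405] pointing down, gripper open.
Joint ranges: [-2.53, 2.53], [-0.77, 2.02], [0.04, 2.7], [-1, 4.14], [0.28, 2.66], [-3.11, 3.11]. Speed limits (rad/s): [2.57, 2.57, 3.14, 3.14, 3.14, 3.14].

### API

Orientations are given as [roll, pitch, yaw] about the fixed x, y, z axes, in that order (R = Rz(yaw) Ry(pitch) Rx(roll)).
In Python, from cell import observe, cams, robot, models gives the robot as it stands.
- The arm moves only by the shell command python3 -m jog 'ROWS' [FORCE]. ROWS is JSON, a list of rows, each a list of 3 entries, a list of its own where there are three numbers: the shift along the tool's x, y, z each as a share of 0.4 m, from -1 to 1, then the turn about the tool's z as a share of pi rad, from -1 to 1, then the closure, from 0 (fully open) to 1 (shut). In form: [[[x, y, z], turn, jaw], ...]. A call has 1 to 12 rows; each row is the pose to reach, as a shift and turn from the pose commanded when the call began, along the tool's axes at that moment, turning the shorter way round; what a row does not reach only later rows make up. A row lasts 1/8 s, in which the tool goes at most 62.5 mm and 10.7 degrees, less where a joint would pass 70% of its speed; a pose out of reach is approached as far as the arm can. A call with a number of a shift or a turn outside -1 to 1 is refused whole. A call with a gripper value outside its range is refused whole. The fingers move at their own pace and stop on an object; FORCE is the grip in N (left out, the last holds). Time passes only in rows, so rows that repeat a pose let the fingers close. It gives the time, the measured TCP pose, the force, the opening and the grip force at its end, in the units of the state.
- observe(): the state, without advancing time (a new reading comes with each control period).
- cams.read_camera(name): name is "scene" or "top" or "wrist"; returns the picture (420x560x3 uint8, red, green, blue); there is no depth.
- cams.camera_model(name): a dict with "camera_matrix" (3x3 intrinsics, pixels), "pose" (4x4, takes a point from camera to world coordinates). Camera axes: x right, y down, z forward; pixel columns grow to the right and rows downward; lengths in m; the calibration is good to about 2 mm. A picture is of the moment at which its call begins: read the wrist's pose just before it. camera_model takes no time and is no camera call; for the wrist camera it gives the pose at the moment of the call.
- robot.hand_in(): hands the job in; it is judged then, once.
Trained networks look in the newest picture that a camera, given by its name, has taken for a name from the list of things; names that differ only in an ending like _2 or _b are one class to them, and where a whole thing is asked for, a point or a joint stands for the part that bears it (a point fixed in the world has none). Each returns a list of dicts, best first, with "confidence" (0 to 1); they miss things now and then, are a little off and sometimes report something else, mostly with a low value. They report only what shows in the picture. A call takes as long as a camera call.
- models.find_in(target, camera): "position" ([x, y, z] in m, in world coordinates, good to about 4 mm: the middle of the surface that is visible of it).
- models.pinpoint(target, camera): "position" ([x, y, z] in m, in world coordinates, good to about 4 mm: a listed point, or the origin of a listed thing).
The state is a dict: "time": time; "qpos": joint angles; "qvel": joint speeds; "joint_efforts": joint torques, N m; "tool_pos": TCP position; "tool_rot": TCP orientation; "contact_force": force on the tool from outside, world axes, zero at the start; "torque": the same for the moment, N m; "opening": finger opening in m; "grip_force": force on a finger pad.
Only numpy, scipy, OpenCV 4.12 (cv2) and the standard library are available. Lean on these libraries where they do the work, as an engineer would, in place of code of your own. Each camera call takes 0.05 s, during which the arm holds its last target. There are 200 camera calls.

## Working session

There is one attempt and no reset: what is moved stays moved. The work goes in short steps, Python scripts to look and compute and a shell command to move; the robot and the scene stay as the last step left them, time stands still between calls to the robot, and variables do not carry over. Pictures are saved under pics/ and viewed, at most 10 in all, crops included, and the job is handed in when it is done.

```bash
mkdir -p pics; cat >h.py <<'E'
from cell import observe,cams,robot,models
import numpy as np,cv2
from scipy.spatial.transform import Rotation as Ro
def snap(c,n):
    im=cams.read_camera(c); cv2.imwrite(f'pics/{n}.png',cv2.cvtColor(im,cv2.COLOR_RGB2BGR)); return im
def proj(c,p):
    m=cams.camera_model(c); T=np.linalg.inv(m['pose']); q=m['camera_matrix']@(T[:3,:3]@np.array(p)+T[:3,3]); return q[:2]/q[2]
def togo(p):
    "shift in tool axes (share of .4 m) bringing the grasp point to world p"
    s=observe(); R=Ro.from_euler('xyz',s['tool_rot']).as_matrix()
    g=np.array(s['tool_pos'])+R[:,2]*robot.grip_depth
    return (R.T@(np.array(p)-g)/.4).round(4)
E
cat >m.py <<'E'
from h import *
s=observe(); print(s['time'],s['tool_rot'],s['opening'])
for c in ('scene','top'):
    snap(c,c+'0')
    for t in ('sleeve_wide','sleeve_narrow','pocket_block','gauge','gauge_seat','oil_bottle','caliper','cover'):
        for d in models.pinpoint(t,c)[:2]: print(c,t,np.round(d['position'],4),round(d['confidence'],2),proj(c,d['position']).round())
im=np.hstack([cv2.imread(f'pics/{c}0.png') for c in ('scene','top')]); 
E
python3 m.py
```

```text
0.0 [-3.14005027e+00 -2.22679351e-04  2.76379105e+00] 0.0916863431973157
scene sleeve_wide [0.599  0.2614 0.0163] 0.64 [245. 203.]
scene sleeve_narrow [0.5577 0.1594 0.0082] 0.59 [256. 223.]
scene pocket_block [ 0.5763  0.2122 -0.0017] 0.83 [250. 215.]
scene gauge [ 0.5451 -0.1041  0.0037] 0.95 [307. 265.]
scene gauge_seat [ 0.5492 -0.1097  0.0144] 0.61 [310. 263.]
scene oil_bottle [0.4195 0.4015 0.0043] 0.62 [183. 209.]
scene oil_bottle [ 0.7255 -0.2523 -0.0035] 0.49 [377. 263.]
scene caliper [ 0.7333  0.0086 -0.0014] 0.61 [320. 223.]
scene cover [ 0.7261 -0.2472 -0.0039] 0.63 [376. 262.]
top sleeve_wide [0.6022 0.2614 0.0099] 0.72 [215. 211.]
top sleeve_narrow [0.5589 0.1581 0.0074] 0.56 [250. 224.]
top pocket_block [0.5757 0.2075 0.0057] 0.6 [233. 219.]
top gauge [ 0.5475 -0.1061 -0.0048] 0.95 [338. 227.]
top gauge_seat [ 0.5479 -0.108   0.0136] 0.71 [339. 226.]
top gauge_seat [0.5748 0.2085 0.0068] 0.26 [233. 220.]
top oil_bottle [ 0.4189  0.4006 -0.    ] 0.56 [167. 274.]
top oil_bottle [ 0.7318  0.0037 -0.0009] 0.36 [300. 169.]
top caliper [ 0.732   0.0071 -0.0019] 0.61 [299. 169.]
top cover [ 0.728  -0.2511  0.0042] 0.72 [382. 168.]
```

View pics/top0.png

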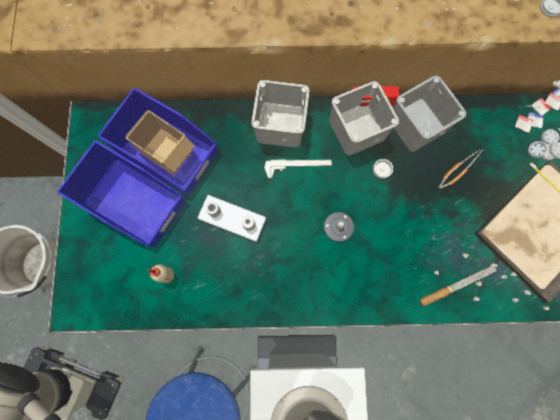

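View pics/scene0.png

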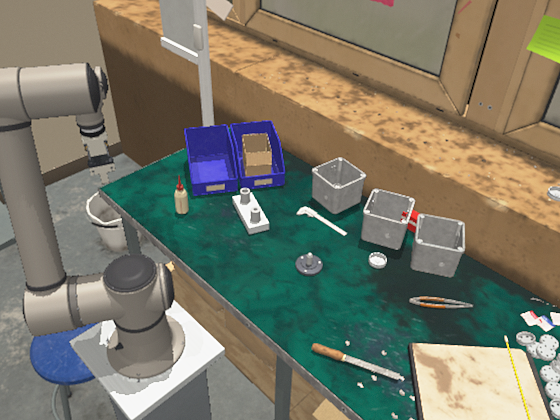

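The top view shows the block at (232,218), sleeves at (213,208) and (250,224), gauge at (338,227), bottle at (161,273) and the blue bin edge just left of the block. The scene view shows the same layout. Detections agree; the far-left sleeve looks wide-bored. I'll check this from above.

```bash
python3 -c "
from h import *
print(togo([.575,.20,.25]),observe()['tool_pos'])"
```

```text
[-1.1518 -0.3175 -0.0112] [0.19362768 0.48797895 0.40474345]
```

```bash
python3 -m jog '[[[-0.15,-0.04,0],0.06,0],[[-0.3,-0.08,0],0.12,0],[[-0.45,-0.12,0],0.18,0],[[-0.6,-0.17,0],0.24,0],[[-0.75,-0.21,0],0.3,0],[[-0.9,-0.25,0],0.36,0],[[-1,-0.29,0],0.42,0],[[-1,-0.31,0],0.47,0],[[-1,-0.31,0],0.505,0],[[-1,-0.31,0],0.505,0]]'
python3 - <<'E'
from h import *
snap('wrist','w1'); print(cams.camera_model('wrist')['pose'].round(3),observe()['qpos'])
for t in ('sleeve_wide','sleeve_narrow','pocket_block'):
    for d in models.pinpoint(t,'wrist')[:2]: print(t,np.round(d['position'],4),round(d['confidence'],2),proj('wrist',d['position']).round())
print(togo([.602,.2614,.06]))
E
```

```text
time: 2.15
tool_pos: [0.5198, 0.225, 0.4047]
tool_rot: [-3.142, -0.0, 1.178]
contact_force: [0.1, -0.2, 0.6]
opening: 0.092
grip_force: 0.0
[[ 0.925 -0.367 -0.1    0.546]
 [-0.381 -0.892 -0.244  0.29 ]
 [ 0.     0.264 -0.965  0.385]
 [ 0.     0.     0.     1.   ]] [2.73554872e-01 4.18212732e-01 1.40736449e+00 7.76345922e-05
 1.31599710e+00 6.64730893e-01]
sleeve_wide [0.5991 0.2637 0.0108] 0.68 [327. 124.]
sleeve_narrow [0.5554 0.1578 0.0094] 0.62 [323. 216.]
pocket_block [0.5759 0.2094 0.0029] 0.73 [324. 173.]
[0.1617 0.156  0.464 ]
```

View pics/w1.png

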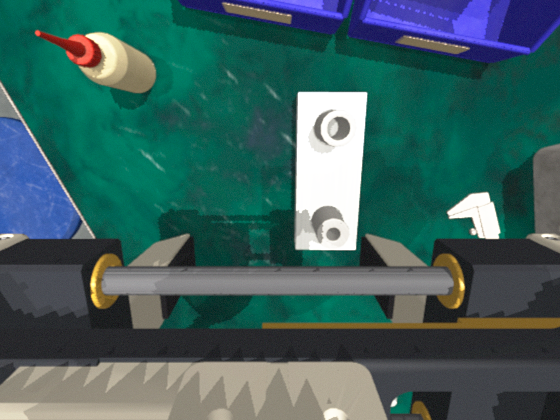

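The view confirms the far sleeve, at (335,128), has the wide bore and the near one, at (333,232), the narrow bore. The block is square to the fingers. A second, closer view follows for triangulation.

```bash
python3 -c "
from h import *
np.save('c1.npy',cams.camera_model('wrist')['pose'])"
python3 -m jog '[[[0.05,0.08,0.06],0,0],[[0.06,0.156,0.14],0,0],[[0.06,0.156,0.2],0,0],[[0.06,0.156,0.2],0,0]]'
python3 - <<'E'
from h import *
im=snap('wrist','w2'); np.save('c2.npy',cams.camera_model('wrist')['pose'])
for t in ('sleeve_wide','sleeve_narrow'):
    for d in models.pinpoint(t,'wrist')[:2]: print(t,np.round(d['position'],4),round(d['confidence'],2),proj('wrist',d['position']).round(),proj('wrist',np.array(d['position'])+[0,0,.065]).round())
a=cv2.imread('pics/w1.png')[83:173,290:380]; u,v=proj('wrist',[.60,.2625,.075]).astype(int); print(u-45,v-45)
b=cv2.imread('pics/w2.png')[v-45:v+45,u-45:u+45]
cv2.imwrite('pics/z.png',cv2.resize(np.hstack([a,b]),None,fx=4,fy=4,interpolation=cv2.INTER_CUBIC))
E
```

```text
time: 2.85
tool_pos: [0.5862, 0.2234, 0.3225]
tool_rot: [-3.138, 0.003, 1.178]
contact_force: [-1.3, -0.4, 0.9]
opening: 0.0917
grip_force: 0.0
sleeve_narrow [0.5535 0.1589 0.0108] 0.56 [271. 261.] [270. 295.]
228 115
```

View pics/z.png

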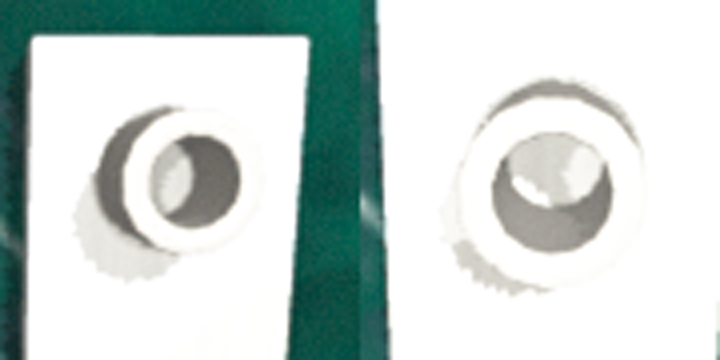

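Bore rim centres: view 1 at pixel (338.5,127.9), view 2 at (275.6,162.6). Now triangulate.

```bash
cat >>h.py <<'E'
def tri(poses,px,cs=None):
    K=cams.camera_model('wrist')['camera_matrix']
    P=[K@np.linalg.inv(T)[:3] for T in poses]
    X=cv2.triangulatePoints(P[0],P[1],np.array(px[0],float),np.array(px[1],float)).ravel(); return X[:3]/X[3]
E
python3 - <<'E'
from h import *
p=tri([np.load('c1.npy'),np.load('c2.npy')],[(338.5,127.9),(275.6,162.6)]); print(p, observe()['tool_rot'])
print(togo([p[0],p[1],.06]),togo([p[0],p[1],.12]))
E
```

```text
[0.59967112 0.25992955 0.07086965] [ 3.13979769e+00 -1.44109805e-03  1.17822026e+00]
[ 0.095  -0.0055  0.2677] [ 0.0952 -0.0053  0.1177]
```

```bash
python3 -m jog '[[[0.095,-0.005,0.05],0,0],[[0.095,-0.005,0.12],0,0],[[0.095,-0.005,0.2],0,0],[[0.095,-0.005,0.268],0,0],[[0.095,-0.005,0.268],0,0.4],[[0.095,-0.005,0.268],0,1],[[0.095,-0.005,0.268],0,1],[[0.095,-0.005,0.268],0,1],[[0.095,-0.005,0.268],0,1],[[0.095,-0.005,0.268],0,1]]' 15
python3 -c "
from h import *
print(togo([.6,.26,.06]),observe()['qpos'])"
```

```text
time: 4.25
tool_pos: [0.5992, 0.2593, 0.2177]
tool_rot: [3.142, -0.0, 1.177]
contact_force: [-2.5, 0.6, 2.2]
opening: 0.0364
grip_force: 1.2
[ 0.0023  0.001  -0.0038] [2.91060994e-01 7.53244111e-01 1.35539404e+00 1.43698324e-04
 1.03282453e+00 6.84525572e-01]
```

```bash
python3 -m jog '[[[0,0,0],0,1],[[0,0,0],0,1],[[0,0,-0.03],0,1],[[0,0,-0.1],0,1],[[0,0,-0.2],0,1],[[0,0,-0.28],0,1]]' 30
python3 -m jog '[[[-0.12,0,0],0.04,1],[[-0.26,0.01,0],0.09,1],[[-0.4,0.01,0],0.14,1],[[-0.55,0.02,0],0.19,1],[[-0.7,0.02,0],0.24,1],[[-0.84,0.03,0],0.29,1],[[-0.93,0.03,0],0.34,1],[[-0.98,0.03,0],0.3747,1],[[-0.98,0.03,0],0.3747,1],[[-0.98,0.03,0],0.3747,1]]'
python3 - <<'E'
from h import *
im=snap('wrist','w3'); np.save('c3.npy',cams.camera_model('wrist')['pose'])
for t in ('gauge','gauge_seat','sleeve_wide'):
    for d in models.pinpoint(t,'wrist')[:2]: print(t,np.round(d['position'],4),round(d['confidence'],2),proj('wrist',d['position']).round())
print(observe()['qpos'],togo([.548,-.107,.115]))
E
```

```text
time: 5.0
tool_pos: [0.5992, 0.2592, 0.3317]
tool_rot: [3.141, -0.001, 1.177]
contact_force: [0.5, -0.6, -1.5]
opening: 0.0351
grip_force: 30.0
time: 6.25
tool_pos: [0.4602, -0.107, 0.3298]
tool_rot: [-3.141, -0.0, 0.002]
contact_force: [-0.8, 0.5, -1.8]
opening: 0.0351
grip_force: 30.0
gauge [ 5.536e-01 -1.071e-01  4.000e-04] 0.66 [277.  95.]
gauge_seat [ 0.5501 -0.1096  0.0112] 0.96 [280.  98.]
sleeve_wide [ 0.4596 -0.1082  0.1262] 0.61 [278. 236.]
[-3.90096856e-01  3.27167809e-01  1.77564958e+00  2.13368112e-04
  1.03881088e+00  1.17853611e+00] [0.2194 0.0015 0.1383]
```

View pics/w3.png

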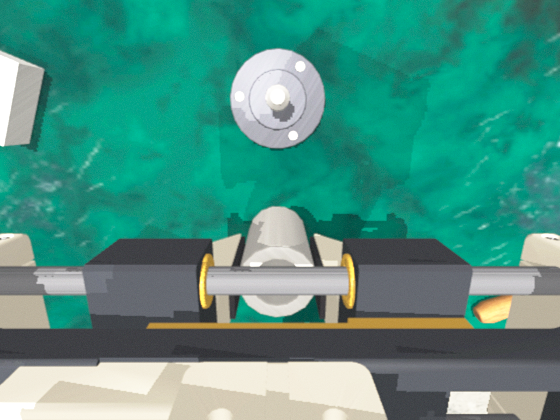

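The view shows the held sleeve at (277,255) and the gauge foot centred near (278,99), with the bright pin top at (277,97). I'll take a second view from a shifted place.

```bash
python3 -m jog '[[[0.05,0.08,0],0,1],[[0.06,0.12,0],0,1],[[0.06,0.12,0],0,1],[[0.06,0.12,0],0,1]]'
python3 - <<'E'
from h import *
im=snap('wrist','w4'); np.save('c4.npy',cams.camera_model('wrist')['pose'])
for t in ('gauge','gauge_seat'):
    for d in models.pinpoint(t,'wrist')[:2]: print(t,np.round(d['position'],4),round(d['confidence'],2),proj('wrist',d['position']).round())
u,v=proj('wrist',[.548,-.107,.03]).astype(int); print(u-60,v-60)
a=cv2.imread('pics/w3.png')[39:159,218:338]
b=cv2.imread('pics/w4.png')[v-60:v+60,u-60:u+60]
cv2.imwrite('pics/z2.png',cv2.resize(np.hstack([a,b]),None,fx=3.33333,fy=3.33333,interpolation=cv2.INTER_CUBIC))
E
```

```text
time: 6.95
tool_pos: [0.4835, -0.1546, 0.3292]
tool_rot: [-3.141, 0.001, 0.0]
contact_force: [1.1, 0.9, -2.8]
opening: 0.0353
grip_force: 30.0
gauge [ 5.505e-01 -1.113e-01 -3.000e-04] 0.91 [232. 124.]
gauge_seat [ 0.5496 -0.1094  0.0098] 0.78 [228. 125.]
162 67
```

View pics/z2.png

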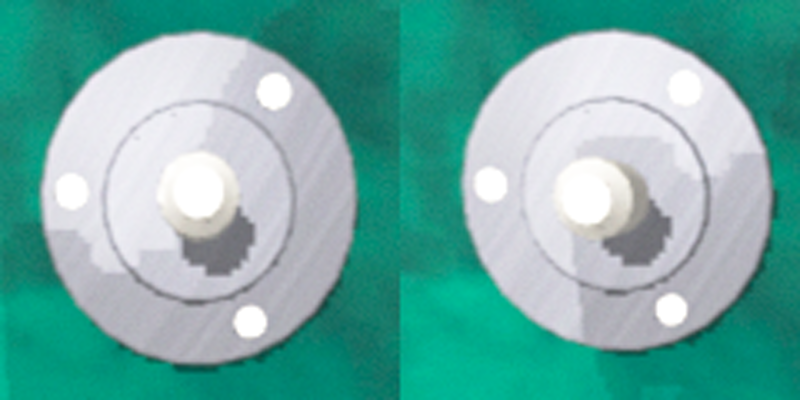

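Left view: pin top centre at (198,191) in the crop, shoulder ring at (200,200). Right view: pin top at (184.5,198), shoulder at (215.5,195).

```bash
python3 - <<'E'
from h import *
T=[np.load('c3.npy'),np.load('c4.npy')]
f=lambda u,v,a,b:(a+u*.3-.35,b+v*.3-.35)
print('pin',tri(T,[f(198,191,218,39),f(184.5,198,162,67)]))
print('shoulder',tri(T,[f(200,200,218,39),f(215.5,195,162,67)]))
# held sleeve vs tool
cams.read_camera('scene')
for d in models.pinpoint('sleeve_wide','scene')[:1]: print(np.round(d['position'],4))
cams.read_camera('wrist')
for d in models.pinpoint('sleeve_wide','wrist')[:1]: print(np.round(d['position'],4))
print(observe()['tool_pos'],observe()['tool_rot'])
for p in ([.5495,-.1085,.125],[.5495,-.1085,.065]):print(togo(p))
E
```

```text
pin [ 0.54891807 -0.10713991  0.0559556 ]
shoulder [ 0.54929105 -0.10787504  0.01473984]
[ 0.4835 -0.151   0.1209]
[ 0.4852 -0.1551  0.1235]
[ 0.48396061 -0.15504675  0.32959671] [-3.14151220e+00 -1.29225287e-04  5.24636466e-04]
[ 0.1638 -0.1162  0.1135]
[ 0.1638 -0.1162  0.2635]
```

```bash
python3 -m jog '[[[0.08,-0.06,0],0,1],[[0.15,-0.11,0],0,1],[[0.162,-0.1187,0.04],0,1],[[0.162,-0.1187,0.1],0,1],[[0.162,-0.1187,0.12],0,1],[[0.162,-0.1187,0.12],0,1]]' 20
python3 - <<'E'
from h import *
cams.read_camera('top')
for d in models.pinpoint('sleeve_wide','top')[:1]: print(np.round(d['position'],4))
cams.read_camera('wrist')
for d in models.pinpoint('sleeve_wide','wrist')[:1]: print(np.round(d['position'],4))
print(togo([.5487,-.1075,.065]),observe()['tool_rot'])
E
```

```text
time: 8.05
tool_pos: [0.5484, -0.1081, 0.2809]
tool_rot: [-3.141, 0.002, -0.0]
contact_force: [0.3, -0.0, -0.9]
opening: 0.0355
grip_force: 20.0
[ 0.5514 -0.1067  0.077 ]
[-0.0015 -0.0018  0.1454] [ 3.14114990e+00 -1.57799879e-03 -2.08487394e-04]
```

Aligned, lower end about 15 mm above the pin top. Descend in two steps with a force check.

```bash
python3 -m jog '[[[-0.001,-0.0015,0.03],0,1],[[-0.001,-0.0015,0.05],0,1],[[-0.001,-0.0015,0.07],0,1],[[-0.001,-0.0015,0.07],0,1]]' 12
python3 -m jog '[[[0,0,0],0,1]]'
```

```text
time: 8.75
tool_pos: [0.5482, -0.1072, 0.2525]
tool_rot: [-3.141, 0.002, 0.0]
contact_force: [0.3, -0.3, -1.9]
opening: 0.0358
grip_force: 12.0
time: 8.88
tool_pos: [0.5486, -0.1073, 0.2536]
tool_rot: [-3.142, -0.0, 0.0]
contact_force: [0.0, 0.7, -2.0]
opening: 0.0358
grip_force: 12.0
```

```bash
python3 -m jog '[[[0,0,0.025],0,1],[[0,0,0.05],0,1],[[0,0,0.068],0,1],[[0,0,0.068],0,1]]'
python3 -m jog '[[[0,0,0],0,0.5],[[0,0,0],0,0.5],[[0,0,0],0,0.5],[[0,0,0],0,0.5]]'
python3 - <<'E'
from h import *
for c in ('top','scene'):
  cams.read_camera(c)
  for d in models.pinpoint('sleeve_wide',c)[:1]: print(np.round(d['position'],4))
im=snap('scene','s2'); u,v=proj('scene',[.549,-.107,.05]).astype(int)
cv2.imwrite('pics/z3.png',cv2.resize(cv2.imread('pics/s2.png')[v-50:v+50,u-65:u+65],None,fx=5,fy=5,interpolation=cv2.INTER_CUBIC))
E
```

```text
time: 9.38
tool_pos: [0.5482, -0.1072, 0.2254]
tool_rot: [-3.141, 0.002, 0.0]
contact_force: [0.0, -1.1, -1.7]
opening: 0.0361
grip_force: 12.0
time: 9.88
tool_pos: [0.5485, -0.1073, 0.2265]
tool_rot: [3.142, -0.0, 0.0]
contact_force: [-1.0, 0.2, 0.8]
opening: 0.0461
grip_force: 0.0
[ 0.5495 -0.1049  0.0208]
```

View pics/z3.png

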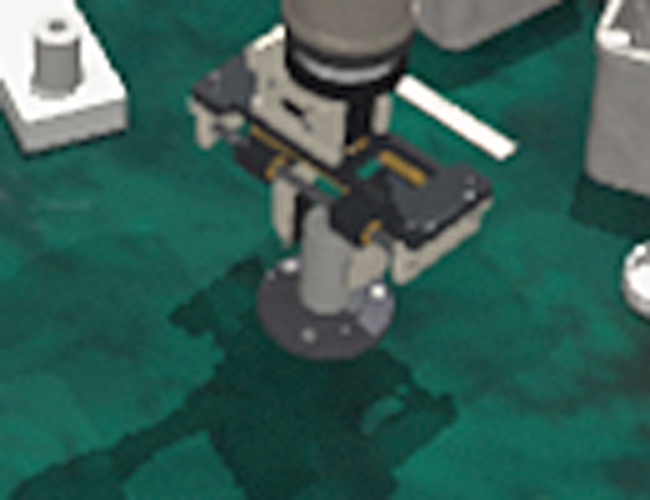

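The crop shows the sleeve upright, seated on the gauge shoulder between the open fingers. The wrist load also went away on release. Regrip, draw it off and place it on the +x side of the pin. Then pivot it in the fingers against the pin.

```bash
python3 -m jog '[[[0,0,0],0,1],[[0,0,0],0,1],[[0,0,0],0,1],[[0,0,0],0,1],[[0,0,-0.03],0,1],[[0,0,-0.09],0,1],[[0,0,-0.15],0,1],[[0,0,-0.15],0,1]]' 25
python3 -m jog '[[[0.06,0,0],0,1],[[0.1,0,0],0,1],[[0.1,0,0.03],0,1],[[0.1,0,0.08],0,1],[[0.1,0,0.08],0,1]]'
python3 - <<'E'
from h import *
print(togo([.542,-.1075,.095]),observe()['qpos'])
for c in ('top','scene'):
  cams.read_camera(c)
  for d in models.pinpoint('sleeve_wide',c)[:1]: print(np.round(d['position'],4))
E
```

```text
time: 11.12
tool_pos: [0.5489, -0.1074, 0.2885]
tool_rot: [3.14, -0.004, 0.0]
contact_force: [-0.0, 0.0, -2.1]
opening: 0.0348
grip_force: 25.0
time: 11.75
tool_pos: [0.5869, -0.1069, 0.2515]
tool_rot: [-3.14, 0.006, 0.0]
contact_force: [-0.0, 0.3, -2.0]
opening: 0.0351
grip_force: 25.0
[-0.1099  0.0022 -0.0061] [-3.08648984e-01  6.25175882e-01  1.50813782e+00  3.80821799e-05
  1.01461702e+00  1.26206603e+00]
[0.5786 0.2082 0.0023]
[ 0.5862 -0.1057  0.0472]
```

```bash
python3 -m jog '[[[-0.015,0,-0.006],0,1],[[-0.03,0,-0.006],0,1],[[-0.04,0,-0.006],0,1],[[-0.05,0,-0.006],0,1],[[-0.06,0,-0.006],0,1],[[-0.06,0,-0.006],0,1]]' 10
python3 - <<'E'
from h import *
snap('scene','s3'); u,v=proj('scene',[.555,-.107,.07]).astype(int)
cv2.imwrite('pics/z4.png',cv2.resize(cv2.imread('pics/s3.png')[v-50:v+50,u-65:u+65],None,fx=5,fy=5,interpolation=cv2.INTER_CUBIC))
E
```

```text
time: 12.7
tool_pos: [0.5641, -0.1072, 0.2567]
tool_rot: [-3.141, 0.0, 0.0]
contact_force: [0.7, 0.2, -0.9]
opening: 0.0344
grip_force: 10.0
```

View pics/z4.png

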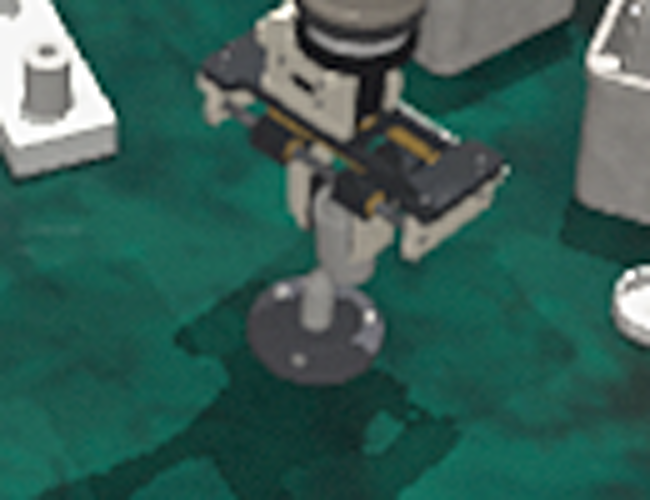

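The view shows the sleeve at (340,235) leaning over the pin top, lower mouth outward (+x), at low force. The pivoting works, so continue.

```bash
python3 -m jog '[[[-0.01,0,0],0,1],[[-0.02,0,0.003],0,1],[[-0.03,0,0.006],0,1],[[-0.04,0,0.006],0,1],[[-0.05,0,0.006],0,1],[[-0.058,0,0.006],0,1],[[-0.058,0,0.006],0,1]]'
python3 -m jog '[[[0,0,0],0,1],[[0,0,0],0,1],[[0,0,0],0,1],[[0,0,-0.08],0,1],[[0,0,-0.2],0,1],[[0,0,-0.35],0,1],[[0,0,-0.45],0,1],[[0,0,-0.45],0,1],[[0,0,-0.45],0,1]]' 45
python3 - <<'E'
from h import *
snap('scene','s4'); p=np.array(observe()['tool_pos'])-[0,0,.159]; u,v=proj('scene',p).astype(int); print(p)
a=cv2.resize(cv2.imread('pics/s4.png')[v-50:v+50,u-40:u+40],None,fx=5,fy=5,interpolation=cv2.INTER_CUBIC)
snap('wrist','w5'); u,v=proj('wrist',p).astype(int); print(u,v)
b=cv2.resize(cv2.imread('pics/w5.png')[140:340,200:360],(400,500),interpolation=cv2.INTER_CUBIC)
cv2.imwrite('pics/z5.png',np.hstack([a,b]))
for c in ('scene','wrist'):
  for d in models.pinpoint('sleeve_wide',c)[:1]+models.pinpoint('sleeve_narrow',c)[:1]: print(c,np.round(d['position'],4),d['confidence'])
E
```

```text
time: 13.62
tool_pos: [0.5408, -0.1073, 0.2541]
tool_rot: [-3.141, 0.001, 0.0]
contact_force: [1.2, -0.7, -0.9]
opening: 0.0344
grip_force: 10.0
time: 14.75
tool_pos: [0.5408, -0.1071, 0.4328]
tool_rot: [-3.141, 0.003, 0.0]
contact_force: [-0.6, -0.7, -2.5]
opening: 0.0345
grip_force: 45.0
[ 0.54086578 -0.10711365  0.27334007]
275 265
scene [ 0.5757 -0.1043  0.2374] 0.45
scene [0.5609 0.1616 0.0083] 0.71
wrist [0.5543 0.1575 0.0098] 0.81
```

View pics/z5.png

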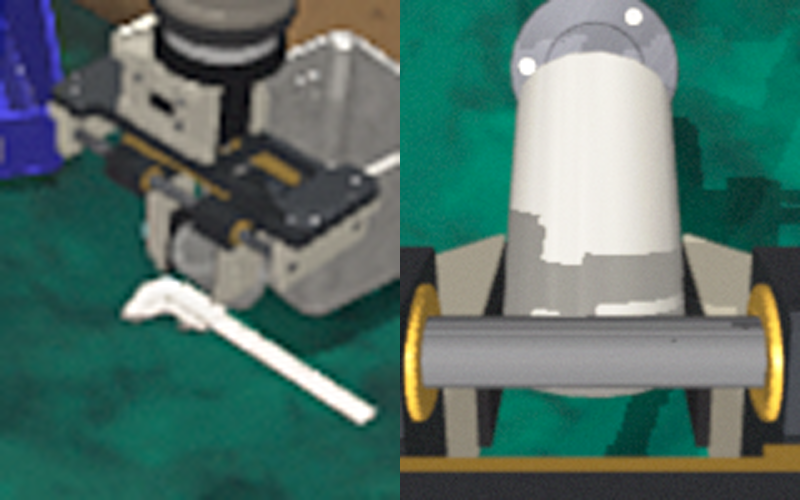

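The picture shows the sleeve firmly held, tipped with its lower mouth towards +x. The network puts its lower end 35 mm ahead of and 36 mm below the grasp point, so about 45° at 0.237 m height. The narrow sleeve stands in its pocket. Settle, then hand in.

```bash
python3 -m jog '[[[0,0,0],0,1],[[0,0,0],0,1],[[0,0,0],0,1],[[0,0,0],0,1]]' && python3 -c "
from cell import robot
print(robot.hand_in())"
```

```text
time: 15.55
tool_pos: [0.5412, -0.1073, 0.4344]
tool_rot: [-3.142, -0.0, 0.0]
contact_force: [0.9, 0.1, -2.1]
opening: 0.0343
grip_force: 45.0
the job is handed in; nothing more can be done
None
```

I seated the wide sleeve on the gauge pin, drew it off and handed in at 15.6 s with it held steady, tipped about 45° with its lower mouth towards the windows and its lower end about 0.24 m up; the narrow sleeve still stands in its pocket (hand-in returned no verdict).

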